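Tighten the dough press ring in the one-handed holder

ROBOT

A 7-joint arm with a two-finger parallel gripper is mounted at the origin on the work surface. World frame = base frame: x ahead of the robot, y to its left, z up, the work surface at z = 0. Lengths are in m, angles in degrees, forces in N, time in s.
With the tool pointing down it reaches from about 0.35 to 0.9 m from the base axis. Payload 19.9 kg.
Tool frame: the origin (TCP) lies at the very end of the fingers, on their centre line; the grasp point (between the pads) lies 19 mm behind it; z points along the fingers, y is the direction in which the jaws open and shut (so a half turn about z gives the same grasp; the last joint's range is limited). The gripper opens to 94 mm and grips with 3 to 60 N. Pads are 16 mm wide; open, the fingers measure 119 mm over their backs; the gripper's body (75 mm by 177 mm) begins 78 mm behind the grasp point.
Start: joints at [-79.154, 23.915, -0.59, 92.452, 0.269, 63.638, -3.037], TCP at [0.143, 0.608, 0.205] pointing down, gripper open.
Joint ranges: [-161.28, 161.28], [-22.2, 115.67], [-73.04, 71.86], [3.21, 147.25], [-68.34, 248.33], [10.77, 114.83], [-161.83, 161.83]. Speed limits (degrees/s): [108.29, 108.29, 136.94, 136.94, 172.46, 172.46, 172.46].

INTERFACE

Orientations are given as [roll, pitch, yaw] about the fixed x, y, z axes, in that order (R = Rz(yaw) Ry(pitch) Rx(roll)).
In Python, from bench import env, imaging, workorder, search_frame, regions_of gives the robot as it stands.
- The arm moves only by the shell command python3 -m crank 'ROWS' [FORCE]. ROWS is JSON, a list of rows, each an object with "angular": the turn, a rotation vector about the tool's x, y, z in degrees, a list of three; "dp": the shift along the tool's x, y, z in mm, a list of three; "claw": the opening, from 0 (shut) to 1 (fully open). A call has 1 to 10 rows; each row is the pose to reach, as a shift and turn from the pose commanded when the call began, along the tool's axes at that moment; what a row does not reach only later rows make up. A row lasts 1/12 s, in which the tool goes at most 41.7 mm and 7.16 degrees, less where a joint would pass 70% of its speed; a pose out of reach is approached as far as the arm can. A call with a gripper value outside its range is refused whole. The fingers move at their own pace and stop on an object; FORCE is the grip in N (left out, the last holds). Time passes only in rows, so rows that repeat a pose let the fingers close. It gives the time, the measured TCP pose, the force and the opening at its end, in the units of the state.
- env.get_state(): the state, without advancing time (a new reading comes with each control period).
- imaging.snapshot(name): name is "side" or "top"; returns the picture (400x640x3 uint8, blue, green, red); there is no depth.
- imaging.camera_info(name): a dict with "fx", "fy", "cx", "cy" (pixels), "k1" (the pictures are not rectified: a ray, as slopes to the right and down, at radius r is drawn at 1 + k1 r^2 times it, then the intrinsics apply), "rvec" (rotation vector, rad) and "tvec" (3), from world to camera coordinates, as OpenCV has them. Camera axes: x right, y down, z forward; pixel columns grow to the right and rows downward; lengths in m; the calibration is good to about 2 mm. A picture is of the moment at which its call begins. camera_info takes no time and is no camera call.
- workorder.sign_off(): hands the job in, once; it reports no verdict.
Trained networks look in the newest picture that a camera, given by its name, has taken for a name from the list of things; names that differ only in an ending like _2 or _b are one class to them, and where a whole thing is asked for, a point or a joint stands for the part that bears it (a point fixed in the world has none). Each returns a list of dicts, best first, with "p" (0 to 1); they miss things now and then, are a little off and sometimes report something else, mostly with a low value. They report only what shows in the picture. A call takes as long as a camera call. They do not tell look-alikes from the thing itself.
- search_frame(thing, camera): "rect" ([left, top, right, bottom] in pixels, round what is visible of it).
- regions_of(thing, camera): "region" (400x640 bool, what is visible of it) and "rect" ([left, top, right, bottom] in pixels, round what is visible of it).
The state is a dict: "t": time; "qpos": joint angles; "qd": joint speeds; "joint_torque": joint torques, N m; "tcp_pos": TCP position; "ee_rot": TCP orientation; "wrist_force": force on the tool from outside, world axes, zero at the start; "torque": the same for the moment, N m; "grip_width": finger opening in m.
Only numpy, scipy, OpenCV 4.12 (cv2) and the standard library are available. Lean on these libraries where they do the work, as an engineer would, in place of code of your own. Each camera call takes 0.05 s, during which the arm holds its last target.

TASK

Stand the dough press barrel in the holder block so that its two finger grips drop into the slot and it sits fully home, setting it down gently. With the barrel held there, turn the knurled lock ring clockwise until you feel it seat, then nip it up about ten degrees more and no further (the seal is crushed beyond that), and let go, leaving the press standing in the holder and everything else on the table where it is.

Things in the scene. Friction and masses are not known exactly. Their poses are not given: they have to be found in the camera images.
- foot (a point): Dough press barrel (aluminium tube, 44 mm across, standing upright with the ring on top, 105 mm tall with its ring, about 0.44 kg). This point: centre of its underside, on its axis; z up the tube. Two flat finger grips stick out at the bottom along +x and -x of this frame, 90 mm over both, 14 mm wide, 10 mm tall. The lower edge of the tube is bevelled by 2.5 mm.
- grip (a point): Same barrel, same axes: point on its axis 93 mm above the foot, at mid height of the knurled steel lock ring, which is 54 mm across and 25 mm tall (80 to 105 mm above the foot). The press can be picked up and carried by its ring. The ring runs on the barrel with a light drag of about 0.06 N m, so a barrel hanging free turns along with it. It starts 0.8 to 3.0 rad (clockwise from above) short of seating, not measured.
- seal (a joint): Squeeze (m) of the hidden rubber seal: 0 until the ring, turned clockwise seen from above, seats; then 1 mm per rad (0.17 mm in ten degrees), too fine to measure: go by feel. Past seating the ring turns against about 0.6 N m, ten times the drag before (when turning stops this fades, some 0.2 N m is still felt). It stays where it is left and does not spring back.
- well (a point): Holder: white block fixed to the table, 124 mm (x) by 90 mm (y) by 38 mm tall, with a 6 mm thick mounting foot reaching 24 mm beyond each short end. This point: centre of the floor of its well, 8 mm above the table; z up. The well is eight-sided, 48 mm across, 30 mm deep; a slot 20 mm wide and 100 mm long, as deep as the well, crosses it along this frame's x and takes the finger grips (either way round), so that the barrel cannot turn.
- plunger: Bystander: aluminium plunger of the press, 136 mm long, lying; origin under its middle.
- spare_nozzle: Bystander: steel disc, 38 mm across, 6 mm thick; origin under its centre.
- flour_jar: Bystander: jar, 84 mm across, 130 mm tall; origin under its centre.
- bowl: Bystander: steel bowl, 170 mm across, 75 mm tall; origin under its centre.
- film_box: Bystander: carton 310 by 52 by 52 mm, lying; origin under its centre.
- rolling_pin: Bystander: wooden rolling pin, 370 mm long, 48 mm thick, lying; origin under its middle.
- knife: Bystander: kitchen knife lying flat, 285 mm long, 15 mm thick; origin under the start of the blade.
Mind the look-alikes: they are no part of the job. What is shaped like the part that bears foot but red or yellow is not meant.

How it is judged (in metres and radians):
On the way, in this order (a step that is already met when the one before it is completed fails the run):
1. the barrel stands fully home in the holder, finger grips in the slot (z of foot in the frame of well below 0.003 m and horizontal distance between foot and well below 0.006 m and angle between foot's own z axis and vertical below 0.06 rad and angle between the x axis of foot and the x axis of well, either way round below 0.16 rad), for 0.2 s.
2. the ring has been tightened past seating (value of joint seal above 7e-05 m), for 0.1 s.
At the end, for the whole second after the job is handed in: The press stands upright (within 3 degrees), at rest and released, fully home in the holder (foot within 3 mm of the well's floor and 6 mm of its centre, grips in the slot within 9 degrees), and its ring is tightened between 4 and 22 degrees past seating (all of step 1 and value of joint seal between 7e-05 and 0.00038 m and linear speed of barrel below 0.02 m/s); the robot touches nothing.
It fails at once if the ring is overtightened (more than 22 degrees past seating): the seal is crushed (value of joint seal above 0.00038 m).
It fails at once if the barrel is rammed into or against the holder with more than 50 N (contact force between barrel and holder above 50 N).
It fails at once if a bystander is moved by more than 30 mm (distance of any of plunger, spare_nozzle, flour_jar, bowl, film_box, rolling_pin, knife from where it was at the start of the episode above 0.03 m).
It also fails if it takes over 72 s, if anything falls off the work surface, if the arm or the gripper's body presses on something with over 40 N, if the wrist force passes 120 N, or if a joint passes its speed limit or range.

## Working session

There is one attempt and no reset: what is moved stays moved. The work goes in short steps, Python scripts to look and compute and a shell command to move; the robot and the scene stay as the last step left them, time stands still between calls to the robot, and variables do not carry over. Pictures are saved under pics/ and viewed, and the job is handed in when it is done.

```bash
ls; mkdir -p pics
python3 - <<'E'
from bench import env, imaging, search_frame
import cv2
print(env.get_state())
for c in ("side","top"):
    im=imaging.snapshot(c); cv2.imwrite(f"pics/a_{c}.png",im); print(c,imaging.camera_info(c))
    for th in ("foot","grip","well"):
        try: print(th,[(d["rect"],round(d["p"],2)) for d in search_frame(th,c)][:5])
        except Exception as e: print(th,e)
E
```

```text
pics
{'t': 0.0, 'qpos': array([-79.15368587,  23.94776044,  -0.58992008,  92.48359164,
         0.26783199,  63.64044653,  -3.03592857]), 'qd': array([-0.05072722, -0.00082412, -0.06946204, -0.13607196, -0.00590366,
       -0.04250226,  0.00242453]), 'joint_torque': array([-6.88273540e-04, -8.51248026e+01,  6.38298243e-01, -4.26010001e+01,
       -4.89057228e-02,  1.84119662e-02,  7.23625499e-05]), 'tcp_pos': array([0.14289856, 0.60805938, 0.20484254]), 'ee_rot': array([-1.79929696e+02,  4.11985469e-03,  1.66776114e+02]), 'wrist_force': array([-0.18590173,  0.04452017, -0.04089461]), 'torque': array([ 0.03135288, -0.02101561,  0.00877656]), 'grip_width': 0.09409467591675508}
side {'fx': 429.82922162567763, 'fy': 429.82922162567763, 'cx': 324.40698661556985, 'cy': 197.91119628889774, 'k1': -0.025779669354178854, 'rvec': array([ 0.92569128, -2.63002765,  0.92841936]), 'tvec': array([0.47164487, 0.3511543 , 0.97760406])}
foot [([387.8, 143.5, 411.7, 181.6], 0.89), ([416.0, 162.6, 453.6, 200.8], 0.7), ([387.5, 179.6, 410.1, 225.2], 0.66)]
grip [([417.4, 160.9, 452.2, 200.9], 0.88), ([385.5, 181.5, 408.5, 224.2], 0.8), ([248.0, 239.9, 287.6, 301.1], 0.73), ([384.4, 144.7, 409.0, 182.5], 0.58)]
well [([249.0, 239.9, 287.9, 300.2], 0.87), ([396.7, 102.9, 476.2, 171.5], 0.7)]
top {'fx': 515.3334802579561, 'fy': 515.3334802579561, 'cx': 314.6281675225437, 'cy': 204.8220605687701, 'k1': -0.08457603239266934, 'rvec': array([ 2.10724385, -2.15313175,  0.15078445]), 'tvec': array([0.00948023, 0.60856099, 1.73059971])}
foot [([384.8, 212.2, 401.6, 241.0], 0.73), ([348.9, 234.9, 364.2, 257.9], 0.7), ([390.5, 253.4, 406.9, 273.4], 0.5)]
grip [([351.6, 238.4, 364.3, 259.4], 0.75), ([384.8, 216.7, 402.8, 237.6], 0.72), ([387.2, 253.8, 404.9, 274.2], 0.7)]
well [([228.0, 184.2, 273.8, 232.9], 0.75)]
```

View pics/a_side.png

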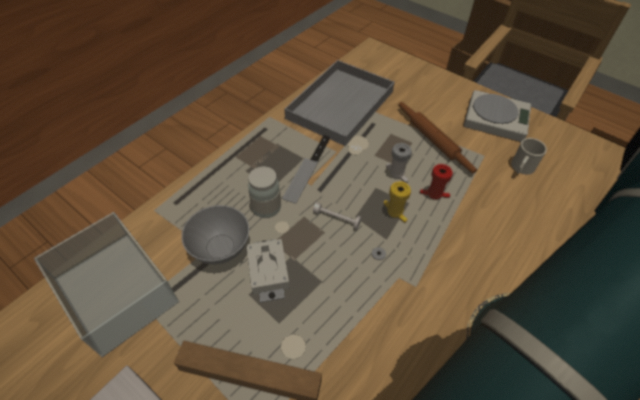

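View pics/a_top.png

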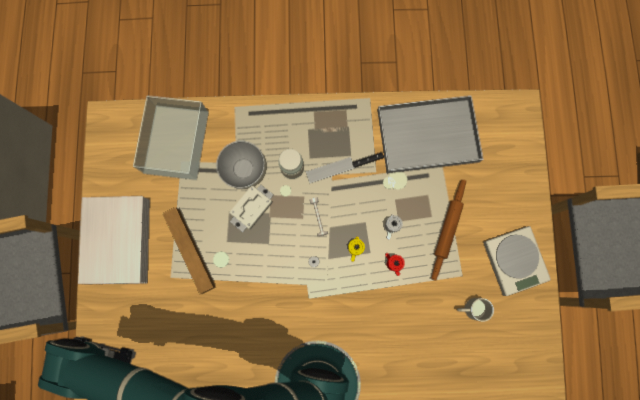

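Run:
```python
import cv2,numpy as np
a=cv2.imread("pics/a_side.png")[90:310,230:490]
cv2.imwrite("pics/a_sidec.png",cv2.resize(a,(709,600),interpolation=cv2.INTER_CUBIC))
a=cv2.imread("pics/a_top.png")[165:295,215:425]
cv2.imwrite("pics/a_topc.png",cv2.resize(a,(798,494),interpolation=cv2.INTER_CUBIC))
```

```text
(no output)
```

View pics/a_sidec.png

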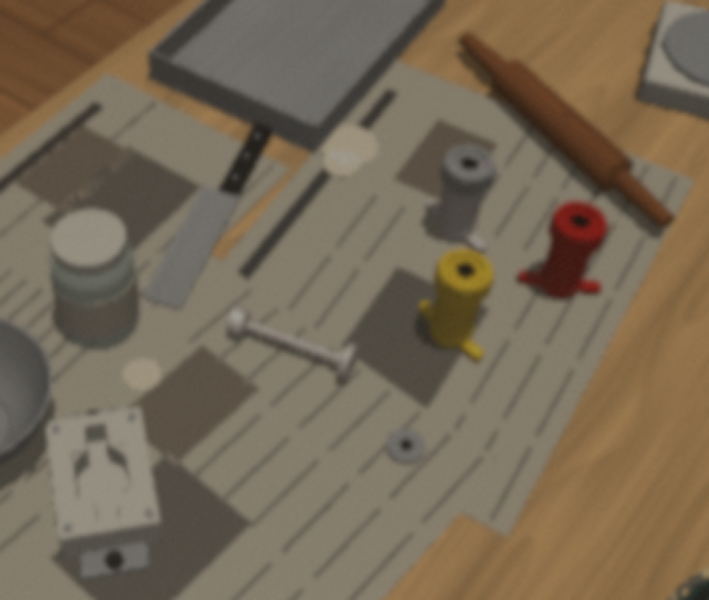

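View pics/a_topc.png

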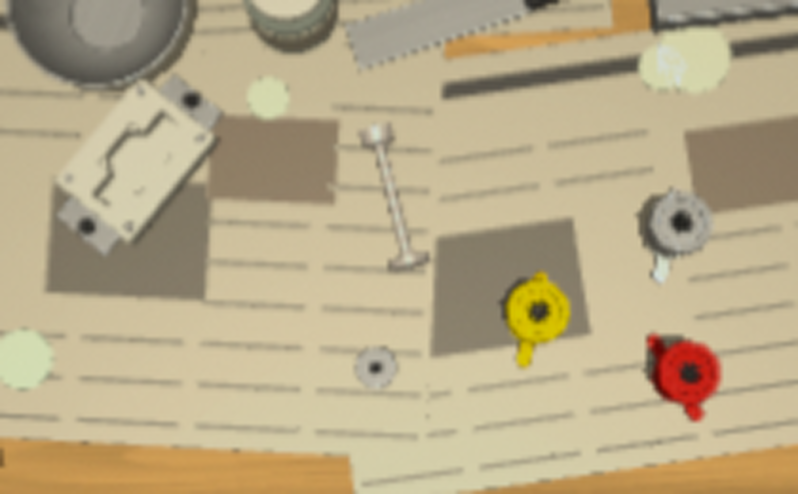

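The press candidates are grey at top (393,224) / side (400,160), yellow at top (356,246) / side (399,200) and red at top (396,263) / side (440,182). The description says aluminium, so I take the grey one. The holder is at top (251,207) / side (267,268). Next I take close crops for measuring.

```bash
cat > h.py <<'E'
import numpy as np,cv2
from scipy.optimize import least_squares
from bench import env, imaging, search_frame, regions_of
def proj(c,P):
    i=imaging.camera_info(c); R=cv2.Rodrigues(np.array(i["rvec"]))[0]
    q=np.atleast_2d(P)@R.T+np.array(i["tvec"]); s=q[:,:2]/q[:,2:]
    s=s*(1+i["k1"]*(s**2).sum(1,keepdims=True))
    return s*[i["fx"],i["fy"]]+[i["cx"],i["cy"]]
def tri(px,x0=(0.5,0,0.1)):
    f=lambda X:np.concatenate([(proj(c,X)[0]-p) for c,p in px.items()])
    r=least_squares(f,x0); return r.x,r.fun
def onplane(c,p,z):
    r=least_squares(lambda X:proj(c,[X[0],X[1],z])[0]-p,[0.5,0]); return np.r_[r.x,z]
def crop(im,x0,y0,w,h,s,name):
    a=cv2.resize(im[y0:y0+h,x0:x0+w],None,fx=s,fy=s,interpolation=cv2.INTER_CUBIC)
    for k in range(0,w,10): cv2.putText(a,str(x0+k),(k*s,8),0,0.3,(0,0,255)); cv2.line(a,(k*s,10),(k*s,16),(0,0,255))
    for k in range(0,h,10): cv2.putText(a,str(y0+k),(0,k*s+4),0,0.3,(0,0,255)); cv2.line(a,(20,k*s),(26,k*s),(0,0,255))
    cv2.imwrite(name,a)
E
python3 - <<'E'
from h import *
t=cv2.imread("pics/a_top.png");s=cv2.imread("pics/a_side.png")
crop(t,220,178,62,60,10,"pics/b1.png");crop(s,235,225,70,84,7,"pics/b2.png")
a=cv2.resize(t[203:253,365:425],None,fx=8,fy=8,interpolation=2);b=cv2.resize(s[135:195,370:430],None,fx=6.6667,fy=6.6667,interpolation=2)
cv2.imwrite("pics/b3.png",cv2.hconcat([b,a[:400,:400]]))
X,r=tri({"top":(393.9,223.4),"side":(401.6,149.8)});print(X,r)
E
```

```text
[ 0.53240669 -0.26631699  0.10292132] [-0.12735553 -0.33322893  0.29103276  0.09374067]
```

View pics/b1.png

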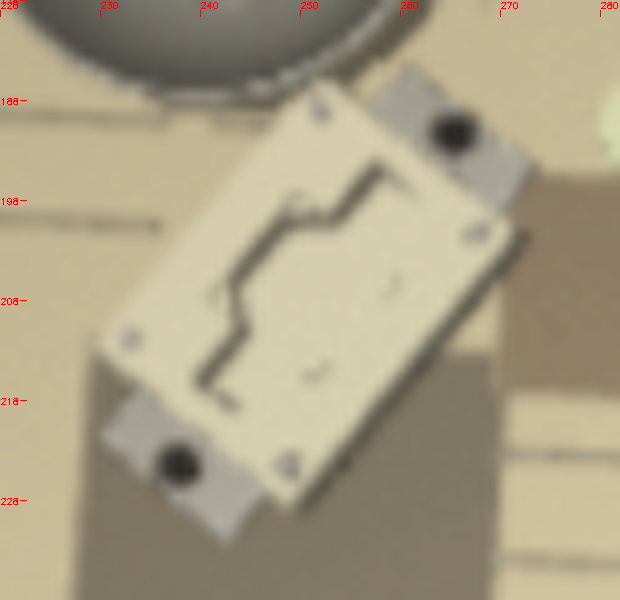

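View pics/b2.png

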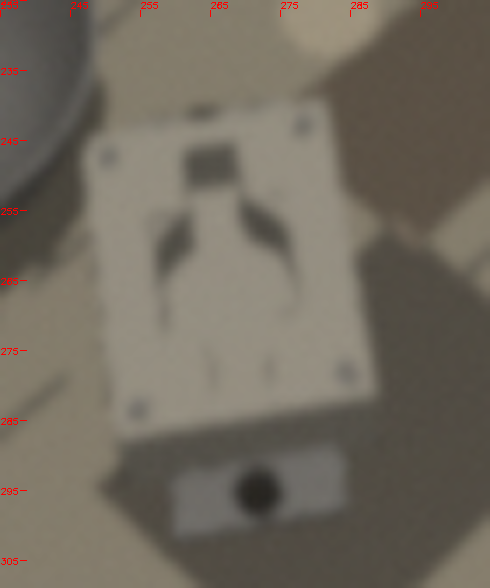

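View pics/b3.png

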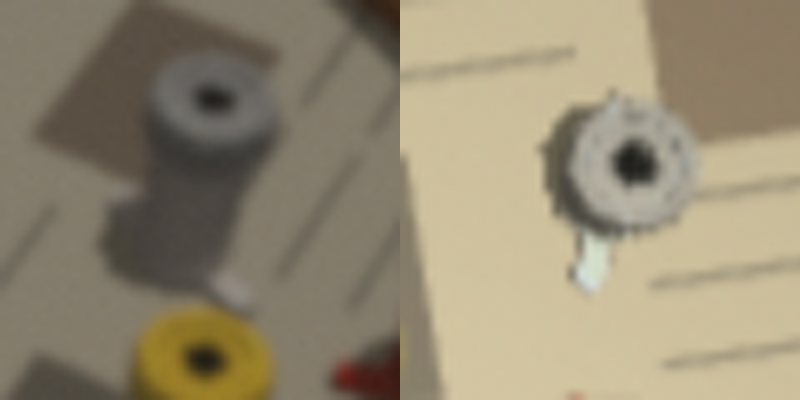

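```bash
cat > fit.py <<'E'
from h import *
T=np.array([(252.2,185.5),(272.5,201.2),(249.5,229.2),(229.8,212.8)])
Ts=np.array([(251.9,189),(267.6,201.2),(248.9,224.7),(233.1,212)])
o=np.array([235,225])
S=o+np.array([(83,135),(327,98),(378,395),(120,438)])/7
Ss=o+np.array([(107,157),(303,124),(346,374),(138,410)])/7
def f(v):
    x,y,yw,a,b,dx,dy=v; c,s=np.cos(yw),np.sin(yw); R=np.array([[c,-s],[s,c]])
    def pts(p,q,off): return np.c_[np.array([(p,q),(p,-q),(-p,-q),(-p,q)])@R.T+[x,y]+off,np.full(4,.038)]
    k=pts(.062,.045,0);m=pts(a,b,0)
    d=np.array([dx,dy,0])
    return np.concatenate([(proj("top",k)-T).ravel(),(proj("top",m)-Ts).ravel(),(proj("side",k+d)-S).ravel(),(proj("side",m+d)-Ss).ravel(),np.array([dx,dy])/.002])
r=least_squares(f,[0.5,0.2,0.9,.05,.035,0,0],x_scale=[.01,.01,.1,.01,.01,.01,.01]);print("holder",r.x.round(4),np.degrees(r.x[2]),r.cost); print(r.fun.reshape(-1,2).round(1)[:-1])
def g(v):
    x,y,yw=v; u=np.array([np.cos(yw),np.sin(yw)])
    tip=np.r_[np.array([x,y])+u*.045,.010]
    tb=np.r_[np.array([x,y])+u*.045,.005]
    return np.concatenate([proj("top",[x,y,.105])[0]-(394.1,223),proj("side",[x,y,.105])[0]-(401.9,149.8),proj("top",tip)[0]-(388.4,238.9),proj("side",tip)[0]-(406.75,179.8)])
for y0 in (2.5,3.5,4.5):
    r=least_squares(g,[.53,-.266,y0],x_scale=[.01,.01,.1]);print("barrel",r.x.round(4),np.degrees(r.x[2]),r.cost,r.fun.round(1))
E
python3 fit.py
```

```text
holder [ 0.6084  0.2199 -0.6931  0.052   0.0359  0.0007  0.0012] -39.710339449169744 1.5758851186945901
[[-0.2 -0.2]
 [-0.7 -0.2]
 [-0.4 -0.5]
 [-0.4 -0.1]
 [ 0.3  0. ]
 [ 0.3  0.4]
 [ 0.1  0.1]
 [ 0.1  0.1]
 [-0.1  0.3]
 [-0.1 -0.1]
 [ 0.  -0.2]
 [-0.4  0.3]
 [ 0.4 -0.2]
 [ 0.4 -0.1]
 [ 0.3 -0.2]
 [ 0.4 -0.1]]
barrel [ 0.5333 -0.2666  2.9212] 167.37353994703227 0.7824825981792074 [-0.2 -0.3 -0.1 -0.6 -0.3 -0.3  0.8  0.5]
barrel [ 0.5333 -0.2666  2.9212] 167.37354520208848 0.7824825981792347 [-0.2 -0.3 -0.1 -0.6 -0.3 -0.3  0.8  0.5]
barrel [ 0.5333 -0.2666  2.9212] 167.37354837428734 0.7824825981799759 [-0.2 -0.3 -0.1 -0.6 -0.3 -0.3  0.8  0.5]
```

```bash
cat > to.py <<'E'
import sys,numpy as np
from bench import env
from scipy.spatial.transform import Rotation as R
s=env.get_state(); a=[float(v) for v in sys.argv[1:5]]
R0=R.from_euler('xyz',s['ee_rot'],degrees=True); R1=R.from_euler('xyz',[180,0,a[3]],degrees=True)
d=R0.inv().apply(np.array(a[:3])-s['tcp_pos'])*1000; w=(R0.inv()*R1).as_rotvec(degrees=True)
print("t",round(s['t'],2),"tcp",s['tcp_pos'].round(4),s['ee_rot'].round(2),"q",s['qpos'].round(0))
print("F",s['wrist_force'].round(2),"M",s['torque'].round(3),"w",round(s['grip_width'],4))
print("dp",d.round(1),"ang",w.round(2),"rows",np.linalg.norm(d)/41.7,np.linalg.norm(w)/7.16)
E
python3 to.py 0.42 0.30 0.32 130
python3 - <<'E'
from h import *
for n,p,z in (("bowl",(242,163),.05),("jar",(291,163),.13),("yellow",(356.5,246.5),.105),("pin",(450,230),.05)):
    print(n,onplane("top",p,z))
E
```

```text
t 0.4 tcp [0.143  0.6083 0.2053] [-179.99    0.    166.78] q [-79.  24.  -1.  92.   0.  64.  -3.]
F [0.29 0.58 0.09] M [-0.054 -0.084 -0.001] w 0.0942
dp [-340.2 -236.8 -114.6] ang [-1.000e-02  1.000e-02  3.678e+01] rows 10.313919910713837 5.136392834979455
bowl [0.76305525 0.24849481 0.05      ]
jar [0.73885738 0.07115736 0.13      ]
yellow [ 0.45721891 -0.13981471  0.105     ]
pin [ 0.51032967 -0.46564808  0.05      ]
```

```bash
python3 -m crank '[{"dp":[-34,-24,-40],"angular":[0,0,4],"claw":1},{"dp":[-68,-48,-80],"angular":[0,0,8],"claw":1},{"dp":[-102,-72,-115],"angular":[0,0,12],"claw":1},{"dp":[-136,-96,-115],"angular":[0,0,16],"claw":1},{"dp":[-170,-120,-115],"angular":[0,0,20],"claw":1},{"dp":[-204,-144,-115],"angular":[0,0,24],"claw":1},{"dp":[-238,-168,-115],"angular":[0,0,28],"claw":1},{"dp":[-272,-192,-115],"angular":[0,0,32],"claw":1},{"dp":[-306,-216,-115],"angular":[0,0,36],"claw":1},{"dp":[-340,-237,-115],"angular":[0,0,37],"claw":1}]' ; python3 to.py 0.533 -0.266 0.18 80
```

```text
t: 1.23
tcp_pos: [0.3964, 0.3237, 0.3207]
ee_rot: [180.0, -0.0, 129.5]
wrist_force: [0.8, 0.5, 0.3]
grip_width: 0.0942
t 1.23 tcp [0.3964 0.3237 0.3207] [ 1.7996e+02 -2.0000e-02  1.2953e+02] q [-58.   7.  17. 100.  -2.  73.  -1.]
F [0.81 0.53 0.27] M [ 0.003  0.004 -0.001] w 0.0942
dp [-541.9 -270.1  140.4] ang [ 3.000e-02 -4.000e-02  4.953e+01] rows 14.904375830691466 6.917032659334236
```

```bash
python3 -m crank '[{"dp":[-36,-18,0],"angular":[0,0,5],"claw":1},{"dp":[-72,-36,0],"angular":[0,0,10],"claw":1},{"dp":[-108,-54,0],"angular":[0,0,15],"claw":1},{"dp":[-144,-72,0],"angular":[0,0,20],"claw":1},{"dp":[-180,-90,0],"angular":[0,0,25],"claw":1},{"dp":[-216,-108,0],"angular":[0,0,30],"claw":1},{"dp":[-252,-126,0],"angular":[0,0,35],"claw":1},{"dp":[-288,-144,0],"angular":[0,0,40],"claw":1},{"dp":[-324,-162,0],"angular":[0,0,45],"claw":1},{"dp":[-360,-180,0],"angular":[0,0,49],"claw":1}]' ; python3 to.py 0.533 -0.266 0.16 80
```

```text
t: 2.07
tcp_pos: [0.4874, -0.0682, 0.3207]
ee_rot: [179.9, -0.0, 80.5]
wrist_force: [0.7, 0.3, -0.4]
grip_width: 0.0941
t 2.07 tcp [ 0.4874 -0.0682  0.3207] [ 1.7995e+02 -3.0000e-02  8.0520e+01] q [-34.   5.  41. 103.  -3.  73.  -1.]
F [ 0.7   0.34 -0.35] M [-0.041  0.036  0.027] w 0.0941
dp [-187.6   77.4  160.7] ang [ 0.05 -0.04  0.52] rows 6.2081838307882755 0.07365960890196317
```

```bash
python3 -m crank '[{"dp":[-35,13,0],"angular":[0,0,0],"claw":1},{"dp":[-65,25,10],"angular":[0,0,0],"claw":1},{"dp":[-95,38,35],"angular":[0,0,0],"claw":1},{"dp":[-125,50,60],"angular":[0,0,0],"claw":1},{"dp":[-150,62,90],"angular":[0,0,0],"claw":1},{"dp":[-170,70,115],"angular":[0,0,0],"claw":1},{"dp":[-180,75,140],"angular":[0,0,0],"claw":1},{"dp":[-180,75,155],"angular":[0,0,0],"claw":1},{"dp":[-180,75,155],"angular":[0,0,0],"claw":1},{"dp":[-180,75,155],"angular":[0,0,0],"claw":1}]' ; python3 to.py 0.533 -0.266 0.076 80
python3 - <<'E'
from h import *
t=imaging.snapshot("top");s=imaging.snapshot("side")
a=cv2.resize(t[193:263,355:425],(400,400),interpolation=2);b=cv2.resize(s[125:195,365:435],(400,400),interpolation=2)
cv2.imwrite("pics/c1.png",cv2.hconcat([b,a]))
E
```

```text
t: 2.9
tcp_pos: [0.5324, -0.2559, 0.1653]
ee_rot: [-179.9, 0.0, 80.8]
wrist_force: [-0.4, 0.6, -0.6]
grip_width: 0.094
t 2.9 tcp [ 0.5324 -0.2559  0.1653] [-179.94    0.     80.77] q [ -9.  28.  42. 101. -21.  60.  32.]
F [-0.38  0.55 -0.57] M [-0.123  0.071 -0.024] w 0.094
dp [-9.9  2.3 89.3] ang [-0.06  0.    0.77] rows 2.155402585659324 0.10767134052455851
```

View pics/c1.png

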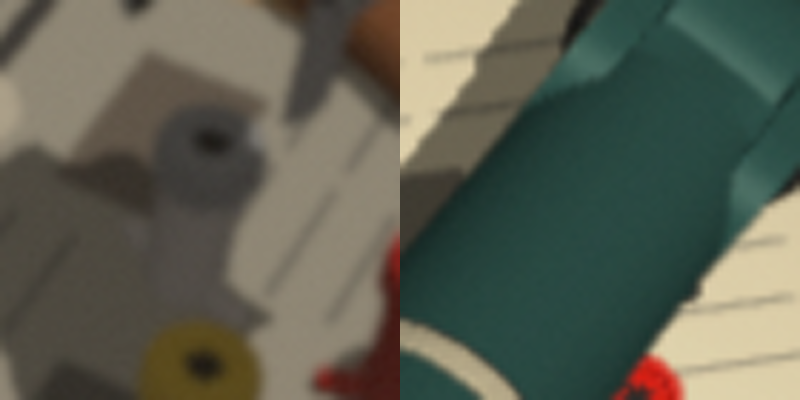

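```bash
python3 -m crank '[{"dp":[-10,2,15],"angular":[0,0,0],"claw":1},{"dp":[-10,2,40],"angular":[0,0,0],"claw":1},{"dp":[-10,2,65],"angular":[0,0,0],"claw":1},{"dp":[-10,2,80],"angular":[0,0,0],"claw":1},{"dp":[-10,2,89],"angular":[0,0,0],"claw":1},{"dp":[-10,2,89],"angular":[0,0,0],"claw":1},{"dp":[-10,2,89],"angular":[0,0,0],"claw":1}]' ; python3 to.py 0.5333 -0.2666 0.076 80
python3 - <<'E'
from h import *
s=imaging.snapshot("side");crop(s,355,105,90,90,6,"pics/c2.png")
for w in(.032,.047): print(w)
E
```

```text
t: 3.58
tcp_pos: [0.5336, -0.2662, 0.0775]
ee_rot: [179.9, 0.0, 80.8]
wrist_force: [-0.2, -0.7, -0.2]
grip_width: 0.0936
t 3.58 tcp [ 0.5336 -0.2662  0.0775] [1.7993e+02 1.0000e-02 8.0800e+01] q [ -5.  35.  38. 104. -27.  51.  37.]
F [-0.24 -0.72 -0.22] M [-0.076  0.087  0.019] w 0.0936
dp [-0.5 -0.3  1.5] ang [0.07 0.01 0.8 ] rows 0.038836135519546955 0.11249820338624528
0.032
0.047
```

View pics/c2.png

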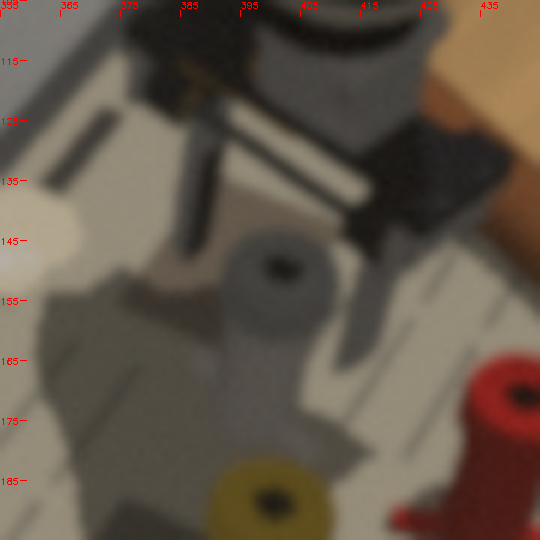

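```bash
python3 -m crank '[{"dp":[0,0,1],"angular":[0,0,0],"claw":0},{"dp":[0,0,1],"angular":[0,0,0],"claw":0},{"dp":[0,0,1],"angular":[0,0,0],"claw":0},{"dp":[0,0,1],"angular":[0,0,0],"claw":0},{"dp":[0,0,1],"angular":[0,0,0],"claw":0},{"dp":[0,0,1],"angular":[0,0,0],"claw":0},{"dp":[0,0,1],"angular":[0,0,0],"claw":0},{"dp":[0,0,1],"angular":[0,0,0],"claw":0}]' 50; python3 to.py 0.5333 -0.2666 0.16 80
```

```text
t: 4.3
tcp_pos: [0.5328, -0.2661, 0.0753]
ee_rot: [-180.0, -0.0, 80.8]
wrist_force: [-1.6, 0.6, 0.4]
grip_width: 0.0535
t 4.3 tcp [ 0.5328 -0.2661  0.0753] [-179.97   -0.     80.77] q [ -5.  35.  38. 104. -27.  51.  37.]
F [-1.57  0.58  0.38] M [ 0.014  0.409 -0.08 ] w 0.0535
dp [ -0.4   0.6 -84.7] ang [-0.03 -0.    0.77] rows 2.0321233083140426 0.10771891143166548
```

```bash
python3 -m crank '[{"dp":[0,0,-5],"angular":[0,0,0],"claw":0},{"dp":[0,0,-20],"angular":[0,0,0],"claw":0},{"dp":[0,0,-45],"angular":[0,0,0],"claw":0},{"dp":[0,0,-75],"angular":[0,0,0],"claw":0},{"dp":[0,0,-105],"angular":[0,0,0],"claw":0},{"dp":[0,0,-135],"angular":[0,0,0],"claw":0},{"dp":[0,0,-165],"angular":[0,0,0],"claw":0},{"dp":[0,0,-180],"angular":[0,0,0],"claw":0},{"dp":[0,0,-185],"angular":[0,0,0],"claw":0}]'; python3 to.py 0.608 0.22 0.26 155
python3 - <<'E'
from h import *
s=imaging.snapshot("side");crop(s,355,65,100,120,5,"pics/c3.png")
E
```

```text
t: 5.05
tcp_pos: [0.5336, -0.2667, 0.2631]
ee_rot: [179.8, 0.0, 80.8]
wrist_force: [0.1, 0.5, -5.4]
grip_width: 0.0534
t 5.05 tcp [ 0.5336 -0.2667  0.2631] [1.798e+02 2.000e-02 8.077e+01] q [-10.  23.  45.  94. -17.  70.  29.]
F [ 0.06  0.54 -5.36] M [-0.107 -0.103 -0.007] w 0.0534
dp [492.3  -4.7   2.9] ang [  0.15   0.15 -74.23] rows 11.806254099995359 10.367976109174402
```

View pics/c3.png

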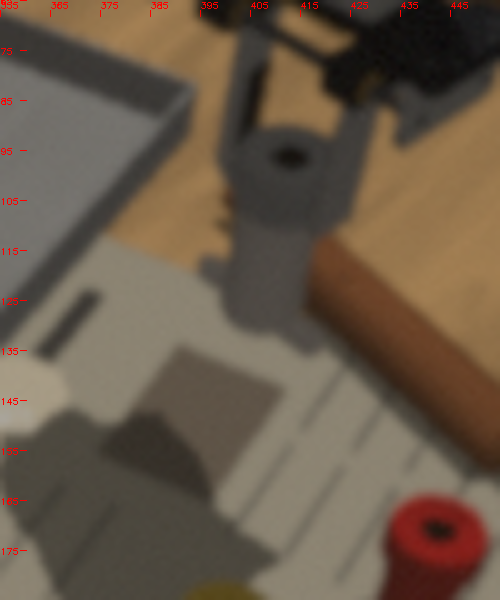

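```bash
python3 -m crank '[{"dp":[15,0,0],"angular":[0,0,-3],"claw":0},{"dp":[45,0,0],"angular":[0,0,-9],"claw":0},{"dp":[82,0,0],"angular":[0,0,-15],"claw":0},{"dp":[120,0,0],"angular":[0,0,-21],"claw":0},{"dp":[158,0,0],"angular":[0,0,-28],"claw":0},{"dp":[196,-1,0],"angular":[0,0,-35],"claw":0},{"dp":[234,-2,0],"angular":[0,0,-42],"claw":0},{"dp":[272,-2,0],"angular":[0,0,-49],"claw":0},{"dp":[310,-3,0],"angular":[0,0,-56],"claw":0},{"dp":[348,-3,0],"angular":[0,0,-63],"claw":0}]'; python3 to.py 0.608 0.22 0.26 233.7
```

```text
t: 5.93
tcp_pos: [0.5848, 0.0804, 0.2587]
ee_rot: [-179.9, -0.1, 144.2]
wrist_force: [-0.2, -0.3, -4.4]
grip_width: 0.0529
t 5.93 tcp [0.5848 0.0804 0.2587] [-1.7991e+02 -1.0000e-01  1.4422e+02] q [-32.  19.  26.  95.  -9.  69.  51.]
F [-0.22 -0.3  -4.37] M [ 0.004 -0.029  0.005] w 0.0529
dp [ 62.7 126.8  -1.4] ang [ 1.000e-02 -1.500e-01 -8.948e+01] rows 3.393411404707082 12.496792632687578
```

```bash
python3 -m crank '[{"dp":[10,20,0],"angular":[0,0,-5],"claw":0},{"dp":[20,45,0],"angular":[0,0,-12],"claw":0},{"dp":[35,70,0],"angular":[0,0,-19],"claw":0},{"dp":[45,95,0],"angular":[0,0,-26],"claw":0},{"dp":[55,113,0],"angular":[0,0,-33],"claw":0},{"dp":[62,126,0],"angular":[0,0,-40],"claw":0},{"dp":[62,127,0],"angular":[0,0,-47],"claw":0},{"dp":[62,127,0],"angular":[0,0,-54],"claw":0},{"dp":[62,127,0],"angular":[0,0,-61],"claw":0},{"dp":[62,127,0],"angular":[0,0,-68],"claw":0}]'; python3 to.py 0.608 0.22 0.16 233.7
```

```text
t: 6.77
tcp_pos: [0.6098, 0.2174, 0.2581]
ee_rot: [180.0, -0.2, -147.8]
wrist_force: [0.0, 0.1, -4.3]
grip_width: 0.0532
t 6.77 tcp [0.6098 0.2174 0.2581] [ 1.7996e+02 -1.7000e-01 -1.4777e+02] q [-30.  24.  11.  86.  -5.  71. 104.]
F [ 0.04  0.14 -4.27] M [-0.01   0.015  0.046] w 0.0532
dp [-0.1  3.1 98.1] ang [  0.07  -0.16 -21.47] rows 2.3537144815976476 2.99912063628325
```

```bash
python3 -m crank '[{"dp":[0,1,10],"angular":[0,0,-7],"claw":0},{"dp":[0,2,30],"angular":[0,0,-14],"claw":0},{"dp":[0,3,55],"angular":[0,0,-20],"claw":0},{"dp":[0,3,80],"angular":[0,0,-21.5],"claw":0},{"dp":[0,3,100],"angular":[0,0,-21.5],"claw":0},{"dp":[0,3,112],"angular":[0,0,-21.5],"claw":0},{"dp":[0,3,118],"angular":[0,0,-21.5],"claw":0},{"dp":[0,3,118],"angular":[0,0,-21.5],"claw":0},{"dp":[0,3,118],"angular":[0,0,-21.5],"claw":0}]'; python3 to.py 0.608 0.22 0.12 233.7
python3 - <<'E'
from h import *
s=imaging.snapshot("side");cv2.imwrite("pics/d_s.png",s);crop(s,225,195,90,110,5,"pics/d1.png")
s=imaging.snapshot("top");cv2.imwrite("pics/d_t.png",s);crop(s,210,165,80,75,8,"pics/d2.png")
E
```

```text
t: 7.52
tcp_pos: [0.6094, 0.2197, 0.1427]
ee_rot: [-180.0, 0.0, -126.7]
wrist_force: [0.7, -0.5, -4.1]
grip_width: 0.0532
t 7.52 tcp [0.6094 0.2197 0.1427] [-1.7999e+02  1.0000e-02 -1.2671e+02] q [-27.  30.   6.  92.  -4.  58. 124.]
F [ 0.66 -0.46 -4.1 ] M [ 0.079  0.034 -0.031] w 0.0532
dp [ 0.6  1.3 22.7] ang [-0.01  0.01 -0.41] rows 0.545166216729939 0.05703499531690509
```

View pics/d1.png

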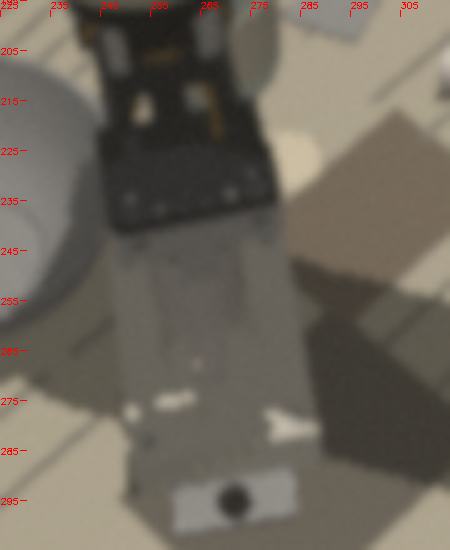

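View pics/d2.png

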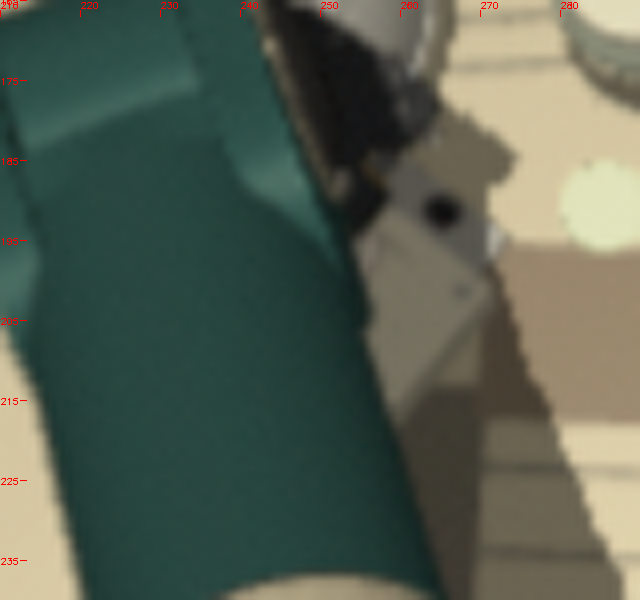

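Run:
```python
from h import *
s=cv2.imread("pics/d_s.png")[225:310,235:310].astype(float)
a=np.clip((s-30)*2.3,0,255).astype(np.uint8);cv2.imwrite("pics/d3.png",cv2.resize(a,None,fx=7,fy=7,interpolation=2))
# predicted foot/grip points at foot z
x,y,z,yw=.6094,.2197,.1427-.0753,np.radians(-39.7)
u=np.array([np.cos(yw),np.sin(yw),0]);v=np.array([-u[1],u[0],0]);c=np.array([x,y,z])
for sg in(1,-1):
  for k in (.007,-.007): print(sg,k,((proj("side",c+sg*u*.045+v*k)[0]-[235,225])*7).round(0),proj("top",c+sg*u*.045+v*k)[0].round(1))
```

```text
1 0.007 [185. 112.] [256.2 193.8]
1 -0.007 [224. 105.] [259.3 196.3]
-1 0.007 [216. 332.] [239.5 214.1]
-1 -0.007 [258. 325.] [242.6 216.7]
```

View pics/d3.png

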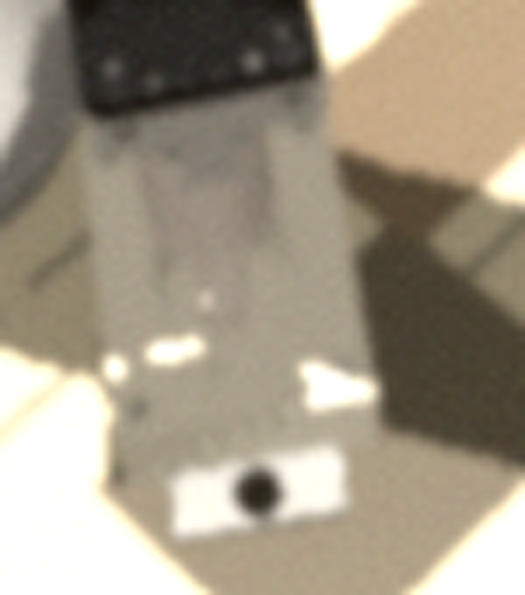

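Run:
```python
from h import *
fr=[imaging.snapshot("side").astype(float) for _ in range(6)]
np.save("pics/avg.npy",np.mean(fr,0))
s=np.mean(fr,0)[240:290,245:290]
a=np.clip((s-70)*5+60,0,255) if s.mean()>100 else np.clip((s-np.percentile(s,3))*255/(np.percentile(s,92)-np.percentile(s,3)),0,255)
a=cv2.resize(a.astype(np.uint8),None,fx=12,fy=12,interpolation=2)
x,y,z,yw=.6094,.2197,.1427-.0753,np.radians(-39.7)
u=np.array([np.cos(yw),np.sin(yw),0]);v=np.array([-u[1],u[0],0]);c=np.array([x,y,z])
b=a.copy()
for h in (0,.01):
  q=[tuple(np.int32((proj("side",c-u*.045+v*k+[0,0,h])[0]-[245,240]+.5)*12)) for k in(.007,-.007)]
  cv2.line(b,q[0],q[1],(0,0,255),1)
cv2.imwrite("pics/d4.png",cv2.resize(b,(540,600)))
```

```text
(no output)
```

View pics/d4.png

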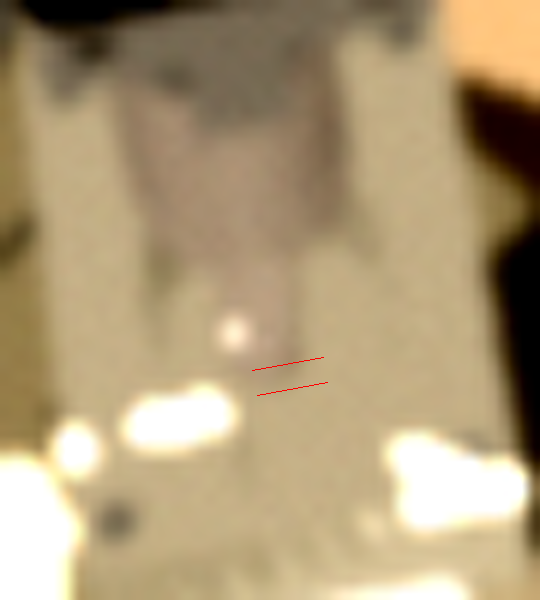

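```bash
cat > ov.py <<'E'
from h import *
import sys
x,y,z,yd=map(float,sys.argv[1:5]);out=sys.argv[5]
s=np.load("pics/avg.npy")[225:290,240:295]
a=np.clip((s-np.percentile(s,3))*255/(np.percentile(s,88)-np.percentile(s,3)),0,255)
k=9;a=cv2.resize(a.astype(np.uint8),None,fx=k,fy=k,interpolation=2)
P=lambda X:np.int32((proj("side",X)-[240,225]+.5)*k)
yw=np.radians(yd);u=np.array([np.cos(yw),np.sin(yw),0]);v=np.array([-u[1],u[0],0]);c=np.array([x,y,z])
th=np.linspace(0,2*np.pi,60);circ=np.c_[np.cos(th),np.sin(th),0*th]
b=a.copy()
for h,r in((0,.022),(.08,.027),(.105,.027)): cv2.polylines(b,[P(c+circ*r+[0,0,h])],True,(0,0,255),1)
for h in(0,.01): cv2.polylines(b,[P(np.array([c-u*.045+v*.007,c-u*.045-v*.007,c+u*.045-v*.007,c+u*.045+v*.007])+[0,0,h])],True,(255,0,0),1)
hw=np.array([.6084,.2199,.038]);yh=np.radians(-39.7);hu=np.array([np.cos(yh),np.sin(yh),0]);hv=np.array([-hu[1],hu[0],0])
for A,B in((.05,.01),(.062,.045)): cv2.polylines(b,[P(np.array([hw+hu*i*A+hv*j*B for i,j in((1,1),(1,-1),(-1,-1),(-1,1))]))],True,(0,160,0),1)
cv2.imwrite(out,b[:600])
if len(sys.argv)>6: cv2.imwrite(out,cv2.hconcat([cv2.resize(b,(400,473)),cv2.resize(a,(400,473))]))
E
python3 ov.py .6094 .2197 .0674 -39.7 pics/e1.png 1
```

```text
(no output)
```

View pics/e1.png

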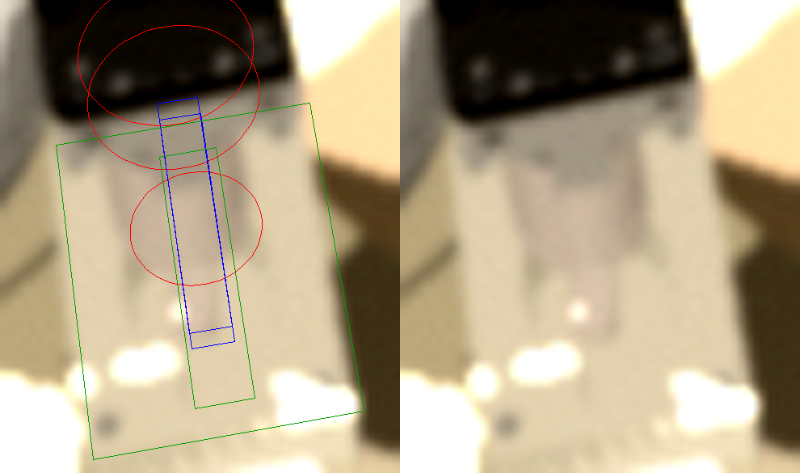

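```bash
python3 - <<'E'
from h import *
s=np.load("pics/avg.npy").sum(2)/3
r=np.load("pics/avg.npy"); cr=r[:,:,2]-r[:,:,1]
print("cols 250..282: R-G then lum")
for y in range(246,275,2): print(y,cr[y,250:283].round(0).astype(int).tolist())
E
python3 ov.py .6123 .2232 .0674 -39.7 pics/e2.png 1
```

```text
cols 250..282: R-G then lum
246 [3, 3, 3, 3, 3, 4, 4, 3, 3, 2, 3, 3, 3, 3, 3, 3, 2, 3, 3, 4, 4, 4, 4, 4, 4, 4, 4, 4, 4, 4, 4, 5, 6]
248 [4, 3, 4, 5, 4, 4, 5, 5, 5, 5, 4, 3, 3, 3, 3, 3, 3, 3, 3, 4, 4, 5, 5, 4, 4, 5, 4, 4, 4, 4, 4, 4, 5]
250 [4, 4, 4, 4, 4, 5, 5, 5, 5, 6, 5, 4, 4, 4, 4, 4, 4, 4, 4, 5, 5, 5, 5, 4, 4, 4, 4, 4, 4, 4, 4, 4, 4]
252 [4, 4, 5, 4, 5, 5, 5, 6, 6, 5, 5, 5, 5, 5, 5, 5, 6, 5, 6, 5, 6, 5, 5, 4, 4, 5, 4, 5, 4, 4, 4, 4, 4]
254 [4, 4, 4, 4, 5, 5, 5, 6, 6, 6, 6, 6, 5, 5, 6, 6, 5, 5, 6, 5, 5, 5, 5, 5, 4, 4, 4, 5, 4, 4, 4, 4, 5]
256 [5, 4, 5, 5, 5, 4, 5, 5, 5, 5, 6, 6, 5, 6, 5, 5, 5, 5, 5, 5, 5, 5, 5, 5, 4, 5, 4, 4, 4, 4, 4, 4, 4]
258 [5, 4, 4, 4, 4, 4, 4, 5, 5, 5, 6, 5, 5, 6, 5, 5, 5, 5, 5, 5, 5, 5, 5, 4, 4, 4, 4, 4, 4, 5, 4, 4, 5]
260 [4, 4, 5, 4, 4, 5, 5, 4, 5, 5, 5, 6, 6, 6, 6, 5, 5, 5, 5, 5, 5, 4, 4, 4, 4, 4, 4, 5, 4, 4, 4, 4, 4]
262 [5, 4, 4, 4, 4, 4, 4, 4, 4, 4, 5, 5, 5, 5, 6, 6, 6, 6, 6, 5, 4, 4, 4, 5, 4, 4, 4, 4, 5, 5, 4, 4, 4]
264 [5, 5, 4, 4, 4, 4, 5, 4, 4, 4, 4, 4, 5, 5, 6, 6, 6, 6, 6, 5, 5, 4, 5, 4, 4, 4, 4, 4, 5, 4, 4, 4, 4]
266 [5, 5, 4, 4, 4, 4, 4, 4, 4, 4, 4, 4, 4, 6, 6, 6, 6, 6, 5, 4, 4, 4, 4, 4, 5, 4, 4, 4, 4, 4, 4, 4, 4]
268 [4, 5, 4, 4, 5, 4, 5, 4, 4, 4, 5, 4, 4, 6, 6, 6, 6, 6, 5, 5, 4, 4, 4, 4, 4, 4, 4, 4, 4, 4, 5, 4, 4]
270 [4, 5, 4, 4, 4, 5, 4, 5, 4, 4, 4, 5, 4, 5, 5, 6, 5, 5, 5, 5, 4, 4, 4, 4, 5, 4, 4, 5, 5, 5, 4, 5, 4]
272 [5, 4, 4, 4, 4, 4, 5, 4, 4, 5, 5, 5, 5, 5, 5, 4, 5, 4, 4, 4, 4, 4, 4, 4, 5, 5, 4, 4, 4, 4, 4, 5, 5]
274 [4, 4, 4, 4, 4, 5, 5, 6, 6, 6, 6, 7, 7, 6, 5, 4, 5, 5, 4, 5, 4, 4, 4, 4, 4, 5, 5, 5, 4, 4, 5, 4, 4]
```

View pics/e2.png

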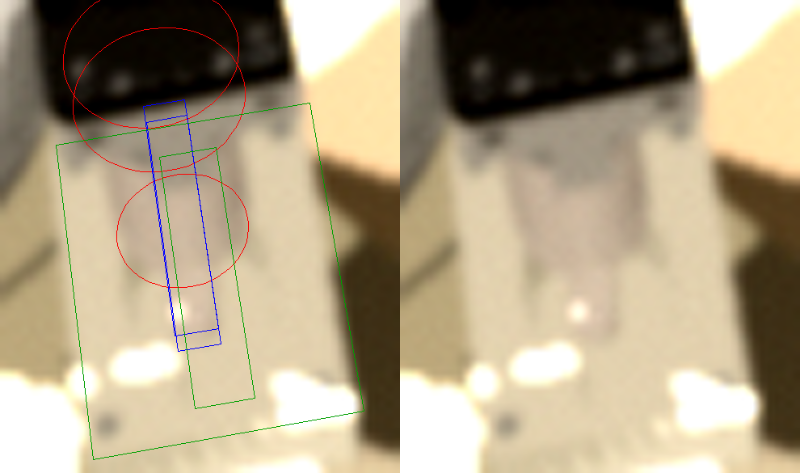

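Run:
```python
from h import *
r=np.load("pics/avg.npy"); cr=cv2.GaussianBlur(r[:,:,2]-r[:,:,1],(0,0),.6)
bg=4.3
for y in range(248,272):
    w=np.clip(cr[y,250:280]-bg-.25,0,None); c=np.arange(250,280)
    print(y,(w*c).sum()/w.sum(),np.flatnonzero(cr[y,250:280]>4.9)[[0,-1]]+250)
yw=np.radians(-39.7);u=np.array([np.cos(yw),np.sin(yw),0]);v=np.array([-u[1],u[0],0]);c=np.array([.6094,.2197,.0674])
for n,o in (("tube top z70",[0,0,.07]),("tube z40",[0,0,.04]),("z20",[0,0,.02]),("foot",[0,0,0])): print(n,proj("side",c+o)[0])
for a in(.03,.04,.045): print(a,proj("side",c-u*a+[0,0,.01])[0],proj("side",c-u*a+[0,0,.005])[0],proj("side",c-u*a+[0,0,.01]+v*.001)[0])
```

```text
248 262.49579558378537 [256 271]
249 260.1076233681332 [256 272]
250 261.4288541395327 [256 272]
251 262.1516172977625 [256 271]
252 262.6562493577809 [256 271]
253 263.42311664296926 [257 271]
254 262.979969272301 [255 270]
255 263.26233477814503 [255 272]
256 263.63290726048126 [256 272]
257 263.7255623581565 [257 271]
258 263.79332161680145 [257 270]
259 263.4491951169293 [258 269]
260 263.57390128753707 [259 269]
261 264.49889025852247 [260 269]
262 265.0336859496713 [262 269]
263 265.6207964938359 [263 268]
264 265.2343821916518 [262 269]
265 265.51808112239456 [263 268]
266 265.31289490632014 [263 268]
267 265.08003680393193 [263 268]
268 265.1912615424306 [263 268]
269 266.0590647503333 [263 269]
270 266.1082850830339 [264 268]
271 264.64453951411485 [264 266]
tube top z70 [263.79745877 240.11751778]
tube z40 [264.99142537 247.05262127]
z20 [265.75753807 251.49967486]
foot [266.50098033 255.81298407]
0.03 [267.69428834 264.35394114] [267.87691252 265.40592386] [267.2748611  264.42593853]
0.04 [268.22782757 267.99838506] [268.40953335 269.0424406 ] [267.80598376 268.07128503]
0.045 [268.49705767 269.83675693] [268.67828992 270.87674666] [268.07399573 269.91011418]
```

```bash
python3 -m crank '[{"dp":[2,0,4],"angular":[0,0,-0.4],"claw":0},{"dp":[5.2,0.3,10],"angular":[0,0,-0.4],"claw":0},{"dp":[5.2,0.5,15],"angular":[0,0,-0.4],"claw":0},{"dp":[5.2,0.5,15],"angular":[0,0,-0.4],"claw":0},{"dp":[5.2,0.5,15],"angular":[0,0,-0.4],"claw":0}]'; python3 to.py 0.608 0.22 0.12 233.7
python3 - <<'E'
from h import *
fr=[imaging.snapshot("side").astype(float) for _ in range(6)]
np.save("pics/avg.npy",np.mean(fr,0))
E
python3 ov.py .6064 .2160 .0524 -39.7 pics/e3.png 1
python3 - <<'E'
from h import *
r=np.load("pics/avg.npy"); cr=cv2.GaussianBlur(r[:,:,2]-r[:,:,1],(0,0),.6)
for y in range(252,278,2):
    w=np.clip(cr[y,250:282]-4.55,0,None); c=np.arange(250,282)
    print(y,(w*c).sum()/w.sum(),np.flatnonzero(cr[y,250:282]>4.9)[[0,-1]]+250)
E
```

```text
t: 8.33
tcp_pos: [0.6055, 0.2155, 0.1268]
ee_rot: [180.0, -0.0, -126.3]
wrist_force: [-0.2, 0.6, -3.9]
grip_width: 0.0528
t 8.33 tcp [0.6055 0.2155 0.1268] [ 1.7998e+02 -5.0000e-02 -1.2632e+02] q [-27.  30.   6.  94.  -4.  56. 124.]
F [-0.2   0.57 -3.94] M [ 0.074  0.03  -0.015] w 0.0528
dp [-5.1  0.7  6.8] ang [ 0.02 -0.05 -0.02] rows 0.20412893187602424 0.007826697738151053
252 261.99208643517113 [260 262]
254 264.3256844505523 [259 271]
256 266.1909375202188 [259 274]
258 267.269790452158 [259 275]
260 266.7815273729707 [260 273]
262 266.329529257778 [261 272]
264 267.3555049475849 [262 272]
266 268.93757787530393 [266 271]
268 268.974907147879 [267 271]
270 268.0349634206667 [266 271]
272 266.6078594078539 [266 272]
274 259.974474393865 [250 270]
276 256.09958243713027 [250 264]
```

View pics/e3.png

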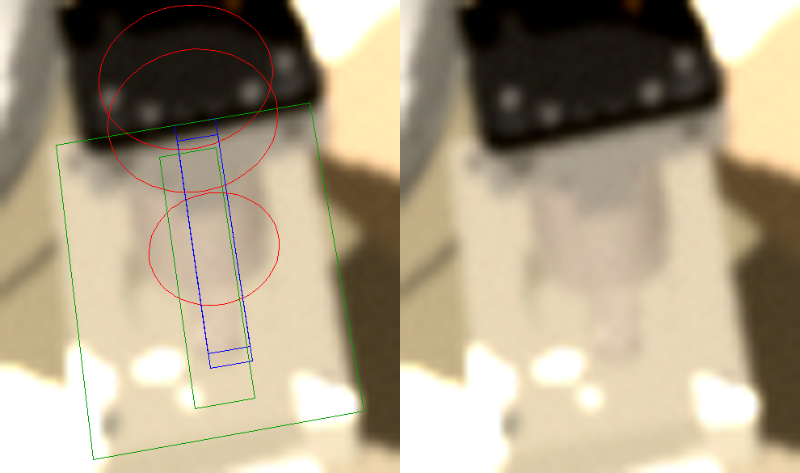

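```bash
python3 -m crank '[{"dp":[0,0,5],"angular":[0,0,0],"claw":0},{"dp":[0,0,10],"angular":[0,0,0],"claw":0},{"dp":[0,0,13],"angular":[0,0,0],"claw":0},{"dp":[0,0,14],"angular":[0,0,0],"claw":0},{"dp":[0,0,15],"angular":[0,0,0],"claw":0},{"dp":[0,0,16],"angular":[0,0,0],"claw":0}]'; python3 to.py 0.6055 0.2155 0.12 233.7;  python3 -m crank '[{"dp":[0,0,1],"angular":[0,0,0],"claw":0},{"dp":[0,0,2],"angular":[0,0,0],"claw":0}]'; python3 to.py 0.6055 0.2155 0.12 233.7
```

```text
t: 9.13
tcp_pos: [0.6066, 0.2163, 0.1126]
ee_rot: [-179.9, 0.1, -126.3]
wrist_force: [-2.7, 2.2, 18.9]
grip_width: 0.0537
t 9.13 tcp [0.6066 0.2163 0.1126] [-1.7995e+02  1.2000e-01 -1.2631e+02] q [-27.  31.   6.  94.  -4.  54. 124.]
F [-2.69  2.15 18.9 ] M [ 0.368  0.946 -0.033] w 0.0537
dp [ 1.3  0.4 -7.4] ang [-0.05  0.12 -0.01] rows 0.18071933209699942 0.018820531849647715
t: 9.3
tcp_pos: [0.6075, 0.2171, 0.1122]
ee_rot: [-179.9, 0.3, -126.3]
wrist_force: [-5.1, 3.3, 34.1]
grip_width: 0.0532
t 9.3 tcp [0.6075 0.2171 0.1122] [-179.89    0.27 -126.3 ] q [-27.  31.   6.  94.  -4.  54. 124.]
F [-5.14  3.28 34.11] M [ 0.536  1.508 -0.01 ] w 0.0532
dp [ 2.4  0.7 -7.8] ang [-0.11  0.27  0.  ] rows 0.19719341782516894 0.04044356271076569
```

```bash
python3 -m crank '[{"dp":[0,0,-3],"angular":[0,0,0],"claw":0},{"dp":[0,0,-5],"angular":[0,0,0],"claw":0},{"dp":[0,0,-5],"angular":[0,0,0],"claw":0}]'; python3 to.py 0.6055 0.2155 0.12 233.7
cat > pk.py <<'E'
from h import *
import sys
fr=[imaging.snapshot("side").astype(float) for _ in range(int(sys.argv[1]))]
m=np.mean(fr,0);np.save("pics/avg.npy",m)
s=m[238:290,242:294]
lo,hi=np.percentile(s,4),np.percentile(s,85)
a=np.clip((s-lo)*255/(hi-lo),0,255).astype(np.uint8)
# chroma-boost
lab=cv2.cvtColor(a,cv2.COLOR_BGR2LAB).astype(float); 
for k in(1,2): lab[...,k]=np.clip(128+(lab[...,k]-np.median(lab[...,k]))*3,0,255)
c=cv2.cvtColor(lab.astype(np.uint8),cv2.COLOR_LAB2BGR)
f=400/52
o=[cv2.resize(q,(400,400),interpolation=2) for q in(a,c)]
hw=np.array([.6091,.2211,.038]);yh=np.radians(-39.7);hu=np.array([np.cos(yh),np.sin(yh),0]);hv=np.array([-hu[1],hu[0],0])
cv2.polylines(o[0],[np.int32((proj("side",np.array([hw+hu*i*.05+hv*j*.01 for i,j in((1,1),(1,-1),(-1,-1),(-1,1))]))-[242,238]+.5)*f)],True,(0,160,0),1)
cv2.imwrite(sys.argv[2],cv2.hconcat(o))
E
python3 pk.py 5 pics/e4.png
```

```text
t: 9.55
tcp_pos: [0.6058, 0.2155, 0.1145]
ee_rot: [-180.0, -0.0, -126.3]
wrist_force: [-0.5, -0.3, -4.3]
grip_width: 0.0531
t 9.55 tcp [0.6058 0.2155 0.1145] [-1.7999e+02 -1.0000e-02 -1.2632e+02] q [-27.  31.   6.  94.  -4.  55. 124.]
F [-0.48 -0.34 -4.31] M [0.033 0.031 0.054] w 0.0531
dp [ 0.2  0.2 -5.5] ang [-0.01 -0.01 -0.02] rows 0.13321327141210296 0.0036380792486400445
```

View pics/e4.png

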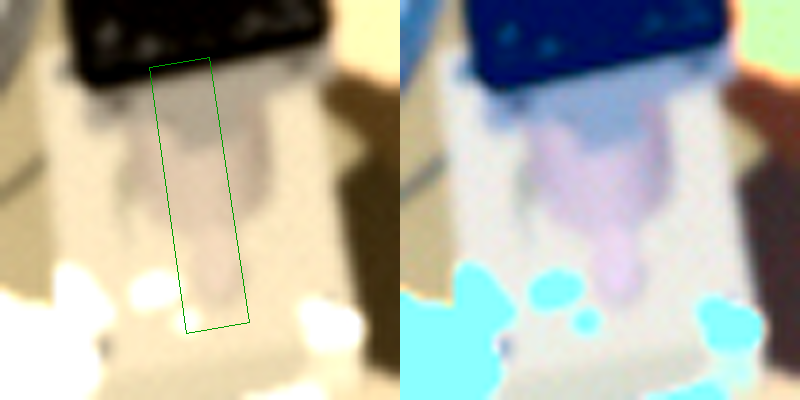

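```bash
python3 -m crank '[{"dp":[-0.8,-0.7,-1],"angular":[0,0,0],"claw":0},{"dp":[-1.7,-1.5,-1],"angular":[0,0,0],"claw":0},{"dp":[-1.7,-1.5,0],"angular":[0,0,0],"claw":0},{"dp":[-1.7,-1.5,2],"angular":[0,0,0],"claw":0},{"dp":[-1.7,-1.5,3.5],"angular":[0,0,0],"claw":0},{"dp":[-1.7,-1.5,4.5],"angular":[0,0,0],"claw":0}]'; python3 to.py 0.6055 0.2155 0.12 233.7
```

```text
t: 10.3
tcp_pos: [0.6078, 0.2161, 0.1094]
ee_rot: [180.0, -0.0, -126.3]
wrist_force: [0.5, 0.1, -4.8]
grip_width: 0.0532
t 10.3 tcp [0.6078 0.2161 0.1094] [ 1.7999e+02 -2.0000e-02 -1.2632e+02] q [-27.  32.   6.  94.  -4.  54. 124.]
F [ 0.47  0.11 -4.78] M [ 0.142  0.004 -0.054] w 0.0532
dp [  1.8   1.5 -10.6] ang [ 0.01 -0.02 -0.02] rows 0.2595189095994766 0.004712504794382422
```

```bash
python3 -m crank '[{"dp":[0,0,1.5],"angular":[0,0,0],"claw":0},{"dp":[0,0,3],"angular":[0,0,0],"claw":0},{"dp":[0,0,4.5],"angular":[0,0,0],"claw":0}]'; python3 to.py 0.6055 0.2155 0.12 233.7
```

```text
t: 10.55
tcp_pos: [0.6081, 0.2162, 0.1052]
ee_rot: [-180.0, 0.0, -126.3]
wrist_force: [0.9, 0.0, -4.8]
grip_width: 0.0532
t 10.55 tcp [0.6081 0.2162 0.1052] [-1.7999e+02  1.0000e-02 -1.2632e+02] q [-27.  32.   6.  94.  -4.  54. 124.]
F [ 0.85  0.02 -4.81] M [ 0.233 -0.125  0.021] w 0.0532
dp [  2.1   1.7 -14.8] ang [-0.01  0.01 -0.02] rows 0.3603217514311617 0.003060612834091868
```

```bash
python3 -m crank '[{"dp":[0,0,1.5],"angular":[0,0,0],"claw":0},{"dp":[0,0,3],"angular":[0,0,0],"claw":0},{"dp":[0,0,4.5],"angular":[0,0,0],"claw":0}]'; python3 to.py 0.6055 0.2155 0.12 233.7
```

```text
t: 10.8
tcp_pos: [0.6081, 0.2161, 0.1007]
ee_rot: [-180.0, 0.0, -126.3]
wrist_force: [0.9, 0.6, -4.6]
grip_width: 0.0529
t 10.8 tcp [0.6081 0.2161 0.1007] [-1.7999e+02  1.0000e-02 -1.2632e+02] q [-27.  32.   6.  95.  -4.  53. 124.]
F [ 0.93  0.58 -4.65] M [ 0.282 -0.158 -0.001] w 0.0529
dp [  2.    1.7 -19.3] ang [-0.01  0.01 -0.02] rows 0.46684799840377184 0.003651050889955753
```

```bash
python3 -m crank '[{"dp":[0,0,2],"angular":[0,0,0],"claw":0},{"dp":[0,0,5],"angular":[0,0,0],"claw":0},{"dp":[0,0,8],"angular":[0,0,0],"claw":0},{"dp":[0,0,10],"angular":[0,0,0],"claw":0},{"dp":[0,0,12],"angular":[0,0,0],"claw":0},{"dp":[0,0,13],"angular":[0,0,0],"claw":0},{"dp":[0,0,14],"angular":[0,0,0],"claw":0}]'; python3 to.py 0.6055 0.2155 0.12 233.7
```

```text
t: 11.38
tcp_pos: [0.608, 0.2161, 0.0867]
ee_rot: [-180.0, -0.0, -126.3]
wrist_force: [2.1, 1.1, -4.0]
grip_width: 0.0534
t 11.38 tcp [0.608  0.2161 0.0867] [-180.     -0.   -126.32] q [-27.  33.   6.  95.  -4.  52. 125.]
F [ 2.09  1.08 -4.01] M [ 0.419 -0.219 -0.026] w 0.0534
dp [  2.    1.7 -33.3] ang [-0.   -0.   -0.02] rows 0.8012961743632787 0.0031305054674599245
```

```bash
python3 -m crank '[{"dp":[0,0,1],"angular":[0,0,0],"claw":0},{"dp":[0,0,2],"angular":[0,0,0],"claw":0},{"dp":[0,0,2.6],"angular":[0,0,0],"claw":0},{"dp":[0,0,3.2],"angular":[0,0,0],"claw":0},{"dp":[0,0,3.2],"angular":[0,0,0],"claw":0}]'; python3 to.py 0.6055 0.2155 0.12 233.7
```

```text
t: 11.8
tcp_pos: [0.608, 0.2161, 0.0836]
ee_rot: [-180.0, -0.0, -126.3]
wrist_force: [1.2, 1.8, -4.4]
grip_width: 0.053
t 11.8 tcp [0.608  0.2161 0.0836] [-179.99   -0.   -126.32] q [-26.  33.   6.  95.  -4.  52. 125.]
F [ 1.2   1.8  -4.39] M [ 0.459 -0.317  0.026] w 0.053
dp [  2.    1.7 -36.4] ang [-0.01 -0.   -0.02] rows 0.8759757308484936 0.0032817064904917307
```

```bash
python3 -m crank '[{"dp":[-0.4,0,0.5],"angular":[0,0,0],"claw":0},{"dp":[-0.7,0,1],"angular":[0,0,0],"claw":0},{"dp":[-0.7,0,1.3],"angular":[0,0,0],"claw":0}]'; python3 to.py 0.6055 0.2155 0.12 233.7
```

```text
t: 12.05
tcp_pos: [0.6089, 0.2166, 0.0831]
ee_rot: [-180.0, 0.0, -126.3]
wrist_force: [-3.7, -1.0, 10.9]
grip_width: 0.0533
t 12.05 tcp [0.6089 0.2166 0.0831] [-1.7996e+02  3.0000e-02 -1.2633e+02] q [-27.  34.   6.  95.  -4.  52. 124.]
F [-3.68 -0.98 10.93] M [-0.059  0.638 -0.029] w 0.0533
dp [  2.9   2.  -36.9] ang [-0.04  0.03 -0.03] rows 0.8898018162190494 0.008316034849061321
```

```bash
python3 -m crank '[{"dp":[0,0,-0.4],"angular":[0,0,0],"claw":0},{"dp":[0,0,-0.4],"angular":[0,0,0],"claw":0},{"dp":[0,0,-0.4],"angular":[0,0,0],"claw":1},{"dp":[0,0,-0.4],"angular":[0,0,0],"claw":1},{"dp":[0,0,-0.4],"angular":[0,0,0],"claw":1},{"dp":[0,0,-0.4],"angular":[0,0,0],"claw":1},{"dp":[0,0,-3],"angular":[0,0,0],"claw":1}]'; python3 to.py 0.611 0.2195 0.0855 143.7
```

```text
t: 12.63
tcp_pos: [0.6081, 0.2166, 0.0849]
ee_rot: [180.0, -0.0, -126.3]
wrist_force: [0.7, 0.1, -0.7]
grip_width: 0.0833
t 12.63 tcp [0.6081 0.2166 0.0849] [ 1.7998e+02 -5.0000e-02 -1.2632e+02] q [-27.  33.   6.  95.  -4.  52. 124.]
F [ 0.71  0.11 -0.68] M [ 0.088  0.006 -0.043] w 0.0833
dp [-4.1 -0.6 -0.6] ang [-2.000e-02 -6.000e-02  8.998e+01] rows 0.1008566416909145 12.566981229931892
```

```bash
python3 -m crank '[{"dp":[-1,0,0],"angular":[0,0,6],"claw":1},{"dp":[-2,0,0],"angular":[0,0,13],"claw":1},{"dp":[-3,0,0],"angular":[0,0,20],"claw":1},{"dp":[-4,0,0],"angular":[0,0,27],"claw":1},{"dp":[-4,0,0],"angular":[0,0,34],"claw":1},{"dp":[-4,0,0],"angular":[0,0,41],"claw":1},{"dp":[-4,0,0],"angular":[0,0,48],"claw":1},{"dp":[-4,0,0],"angular":[0,0,55],"claw":1},{"dp":[-4,0,0],"angular":[0,0,62],"claw":1},{"dp":[-4,0,0],"angular":[0,0,69],"claw":1}]'; python3 -m crank '[{"dp":[0,0,0],"angular":[0,0,7],"claw":1},{"dp":[0,0,0],"angular":[0,0,14],"claw":1},{"dp":[0,0,0],"angular":[0,0,21],"claw":1},{"dp":[0,0,0],"angular":[0,0,21],"claw":1},{"dp":[0,0,0],"angular":[0,0,21],"claw":1}]';python3 to.py 0.611 0.2195 0.0855 143.7; python3 pk.py 2 pics/f1.png
python3 - <<'E'
from h import *
s=np.load("pics/avg.npy").astype(np.uint8);crop(s,225,195,90,110,5,"pics/f2.png")
E
```

```text
t: 13.47
tcp_pos: [0.6108, 0.22, 0.0855]
ee_rot: [180.0, -0.0, 164.3]
wrist_force: [-0.4, 0.1, -0.1]
grip_width: 0.094
t: 13.88
tcp_pos: [0.6107, 0.2201, 0.0853]
ee_rot: [-180.0, 0.0, 143.9]
wrist_force: [0.4, -0.4, 0.2]
grip_width: 0.094
t 13.88 tcp [0.6107 0.2201 0.0853] [-1.7998e+02  2.0000e-02  1.4392e+02] q [-42.  36.  27.  95. -20.  54.  47.]
F [ 0.41 -0.41  0.22] M [-0.017  0.02   0.058] w 0.094
dp [-0.6 -0.3 -0.2] ang [-0.02  0.02  0.22] rows 0.016080232197649737 0.03117513055645432
```

View pics/f1.png

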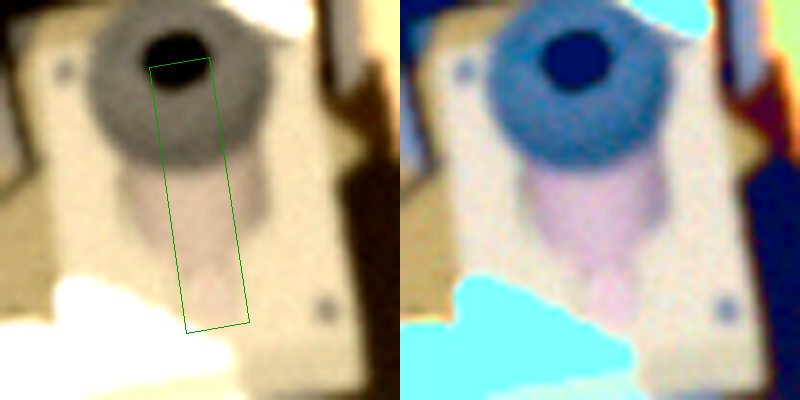

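View pics/f2.png

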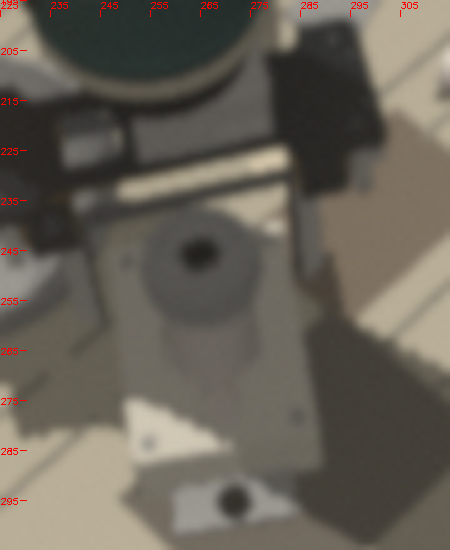

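```bash
python3 - <<'E'
from h import *
print("hole top",onplane("side",(264.5,245.3),.113)); print("well side est .6091 .2211; nominal .6084 .2199")
print(proj("side",[.6107,.2201,.113]))
E
python3 -m crank '[{"dp":[0,0,0],"angular":[0,0,0],"claw":0},{"dp":[0,0,0],"angular":[0,0,0],"claw":0},{"dp":[0,0,0],"angular":[0,0,0],"claw":0},{"dp":[0,0,0],"angular":[0,0,0],"claw":0},{"dp":[0,0,0],"angular":[0,0,0],"claw":0},{"dp":[0,0,0],"angular":[0,0,0],"claw":0},{"dp":[0,0,0],"angular":[0,0,0],"claw":0}]' 8;python3 to.py 0.611 0.2195 0.0855 143.7
```

```text
hole top [0.61081639 0.21913063 0.113     ]
well side est .6091 .2211; nominal .6084 .2199
[[264.25195372 245.59836734]]
t: 14.57
tcp_pos: [0.6107, 0.2197, 0.0853]
ee_rot: [-180.0, 0.0, 143.7]
wrist_force: [-2.0, -1.3, -0.1]
grip_width: 0.0539
t 14.57 tcp [0.6107 0.2197 0.0853] [-179.98    0.    143.68] q [-42.  36.  27.  95. -20.  54.  46.]
F [-1.96 -1.27 -0.14] M [-0.384  0.252 -0.013] w 0.0539
dp [-0.3  0.  -0.2] ang [-0.02  0.   -0.02] rows 0.009325105544794769 0.003877900700544359
```

```bash
python3 -m crank '[{"dp":[-0.3,-0.3,0],"angular":[0,0,0],"claw":0},{"dp":[-0.3,-0.3,0],"angular":[0,0,0],"claw":0},{"dp":[-0.3,-0.3,0],"angular":[0,0,0],"claw":0}]' 55;python3 to.py 0.611 0.2195 0.0855 143.7;python3 -m crank '[{"dp":[0,0,0],"angular":[0,0,4],"claw":0},{"dp":[0,0,0],"angular":[0,0,9],"claw":0},{"dp":[0,0,0],"angular":[0,0,14],"claw":0},{"dp":[0,0,0],"angular":[0,0,19],"claw":0},{"dp":[0,0,0],"angular":[0,0,24],"claw":0},{"dp":[0,0,0],"angular":[0,0,29],"claw":0}]' ;python3 to.py 0.611 0.2195 0.0855 143.7
```

```text
t: 14.82
tcp_pos: [0.6108, 0.2195, 0.0853]
ee_rot: [-180.0, -0.0, 143.7]
wrist_force: [-0.6, -0.8, 0.7]
grip_width: 0.0533
t 14.82 tcp [0.6108 0.2195 0.0853] [-179.99   -0.    143.68] q [-42.  36.  27.  95. -20.  54.  46.]
F [-0.62 -0.78  0.67] M [-0.14   0.231 -0.027] w 0.0533
dp [-0.2  0.2 -0.2] ang [-0.01 -0.   -0.02] rows 0.008177646844800567 0.003048938117880599
t: 15.32
tcp_pos: [0.611, 0.2197, 0.0852]
ee_rot: [180.0, 0.0, 114.4]
wrist_force: [1.5, 0.3, -3.5]
grip_width: 0.0536
t 15.32 tcp [0.611  0.2197 0.0852] [1.7998e+02 1.0000e-02 1.1445e+02] q [-46.  38.  34.  95. -25.  55.  21.]
F [ 1.51  0.29 -3.54] M [ 0.058 -0.437  0.052] w 0.0536
dp [-0.2 -0.1 -0.3] ang [ 2.000e-02  1.000e-02 -2.925e+01] rows 0.00747338462052428 4.085717468166243
```

```bash
cat > st.py <<'E'
from bench import env
s=env.get_state();print("t %.2f yaw %.2f Mz %.3f F %s xyz %s q7 %.0f"%(s['t'],s['ee_rot'][2],s['torque'][2],s['wrist_force'].round(1),s['tcp_pos'].round(4),s['qpos'][6]))
E
python3 -m crank '[{"dp":[0,0,0],"angular":[0,0,4],"claw":0},{"dp":[0,0,0],"angular":[0,0,8],"claw":0},{"dp":[0,0,0],"angular":[0,0,12],"claw":0}]' >/dev/null;python3 st.py
python3 -m crank '[{"dp":[0,0,0],"angular":[0,0,2.5],"claw":0},{"dp":[0,0,0],"angular":[0,0,5],"claw":0}]' >/dev/null;python3 st.py
```

```text
t 15.57 yaw 102.49 Mz -0.004 F [ 2.2 -0.1 -3. ] xyz [0.611  0.2197 0.0852] q7 11
t 15.73 yaw 97.56 Mz 0.092 F [ 2.   0.2 -3.7] xyz [0.6111 0.2197 0.0852] q7 7
```

```bash
python3 -m crank '[{"dp":[0,0,0],"angular":[0,0,2.5],"claw":0},{"dp":[0,0,0],"angular":[0,0,5],"claw":0}]' >/dev/null;python3 st.py
```

```text
t 15.90 yaw 92.57 Mz 0.084 F [ 1.9 -0.1 -3. ] xyz [0.6111 0.2196 0.0852] q7 3
```

```bash
python3 -m crank '[{"dp":[0,0,0],"angular":[0,0,2.5],"claw":0},{"dp":[0,0,0],"angular":[0,0,5],"claw":0}]' >/dev/null;python3 st.py
```

```text
t 16.07 yaw 87.57 Mz 0.083 F [ 1.3  0.7 -3.3] xyz [0.6111 0.2196 0.0852] q7 -2
```

```bash
echo "import sys; sys.exit(abs(s['torque'][2])>0.22)" >> st.py
python3 -m crank '[{"dp":[0,0,0],"angular":[0,0,2.5],"claw":0},{"dp":[0,0,0],"angular":[0,0,5],"claw":0}]' >/dev/null && python3 st.py && python3 -m crank '[{"dp":[0,0,0],"angular":[0,0,2.5],"claw":0},{"dp":[0,0,0],"angular":[0,0,5],"claw":0}]' >/dev/null && python3 st.py && python3 -m crank '[{"dp":[0,0,0],"angular":[0,0,2.5],"claw":0},{"dp":[0,0,0],"angular":[0,0,5],"claw":0}]' >/dev/null && python3 st.py && python3 -m crank '[{"dp":[0,0,0],"angular":[0,0,2.5],"claw":0},{"dp":[0,0,0],"angular":[0,0,5],"claw":0}]' >/dev/null && python3 st.py && python3 -m crank '[{"dp":[0,0,0],"angular":[0,0,2.5],"claw":0},{"dp":[0,0,0],"angular":[0,0,5],"claw":0}]' >/dev/null && python3 st.py
```

```text
t 16.23 yaw 82.59 Mz 0.669 F [ 2.8 -0.1 -3.2] xyz [0.6112 0.2197 0.0853] q7 -6True
```

```bash
python3 -m crank '[{"dp":[0,0,0],"angular":[0,0,2],"claw":0},{"dp":[0,0,0],"angular":[0,0,4],"claw":0}]' >/dev/null ; python3 st.py;  python3 -m crank '[{"dp":[0,0,0],"angular":[0,0,1.8],"claw":0},{"dp":[0,0,0],"angular":[0,0,3.6],"claw":0}]' >/dev/null ; python3 st.py; python3 -m crank '[{"dp":[0,0,0],"angular":[0,0,0],"claw":0},{"dp":[0,0,0],"angular":[0,0,0],"claw":0},{"dp":[0,0,0],"angular":[0,0,0],"claw":0}]' >/dev/null ; python3 st.py
```

```text
t 16.40 yaw 78.63 Mz 0.703 F [ 2.8 -0.1 -3.3] xyz [0.6112 0.2197 0.0853] q7 -9
t 16.57 yaw 75.04 Mz 0.659 F [ 2.  -0.3 -3.3] xyz [0.6112 0.2197 0.0853] q7 -12
t 16.82 yaw 75.15 Mz 0.378 F [ 3.  -1.1 -3.7] xyz [0.6111 0.2195 0.0853] q7 -12True
True
True
```

```bash
python3 -m crank '[{"dp":[0,0,0],"angular":[0,0,0],"claw":1},{"dp":[0,0,0],"angular":[0,0,0],"claw":1},{"dp":[0,0,0],"angular":[0,0,0],"claw":1},{"dp":[0,0,0],"angular":[0,0,0],"claw":1},{"dp":[0,0,0],"angular":[0,0,0],"claw":1},{"dp":[0,0,-5],"angular":[0,0,0],"claw":1},{"dp":[0,0,-20],"angular":[0,0,0],"claw":1},{"dp":[0,0,-45],"angular":[0,0,0],"claw":1},{"dp":[0,0,-80],"angular":[0,0,0],"claw":1},{"dp":[0,0,-115],"angular":[0,0,0],"claw":1}]'; python3 to.py 0.40 0.10 0.35 75
```

```text
t: 17.65
tcp_pos: [0.6106, 0.219, 0.2027]
ee_rot: [-180.0, 0.0, 75.0]
wrist_force: [0.2, 0.2, 0.0]
grip_width: 0.0938
t 17.65 tcp [0.6106 0.219  0.2027] [-1.800e+02  4.000e-02  7.504e+01] q [-55.  34.  48.  90. -27.  68. -16.]
F [0.16 0.25 0.03] M [-0.031  0.089 -0.043] w 0.0938
dp [-169.4 -172.7 -147.2] ang [-0.    0.04  0.04] rows 6.7912309960471875 0.008087509633473586
```

```bash
python3 -m crank '[{"dp":[0,0,-30],"angular":[0,0,0],"claw":1},{"dp":[-10,-10,-65],"angular":[0,0,0],"claw":1},{"dp":[-35,-35,-95],"angular":[0,0,0],"claw":1},{"dp":[-60,-60,-115],"angular":[0,0,0],"claw":1},{"dp":[-90,-90,-130],"angular":[0,0,0],"claw":1},{"dp":[-118,-118,-140],"angular":[0,0,0],"claw":1},{"dp":[-145,-145,-147],"angular":[0,0,0],"claw":1},{"dp":[-165,-168,-147],"angular":[0,0,0],"claw":1},{"dp":[-169,-172,-147],"angular":[0,0,0],"claw":1},{"dp":[-169,-172,-147],"angular":[0,0,0],"claw":1}]'; python3 pk.py 3 pics/g1.png
python3 - <<'E'
from h import *
s=imaging.snapshot("side");cv2.imwrite("pics/g_s.png",s);t=imaging.snapshot("top");cv2.imwrite("pics/g_t.png",t)
a=cv2.resize(s[225:310,225:310],(400,400),interpolation=2);b=cv2.resize(t[165:245,210:290],(400,400),interpolation=2)
cv2.imwrite("pics/g2.png",cv2.hconcat([a,b]))
E
```

```text
t: 18.48
tcp_pos: [0.399, 0.0977, 0.3487]
ee_rot: [-179.9, -0.4, 75.0]
wrist_force: [0.8, 0.9, 0.2]
grip_width: 0.0942
```

View pics/g2.png

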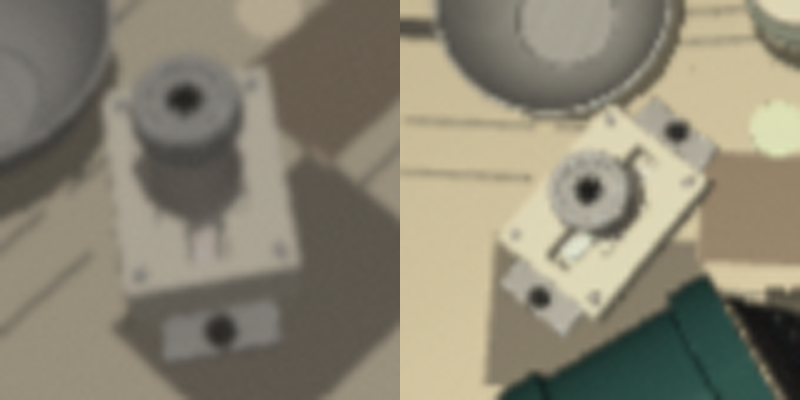

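View pics/g_t.png

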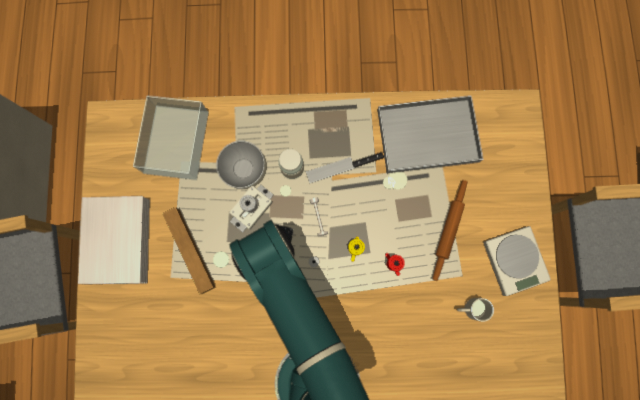

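View pics/g_s.png

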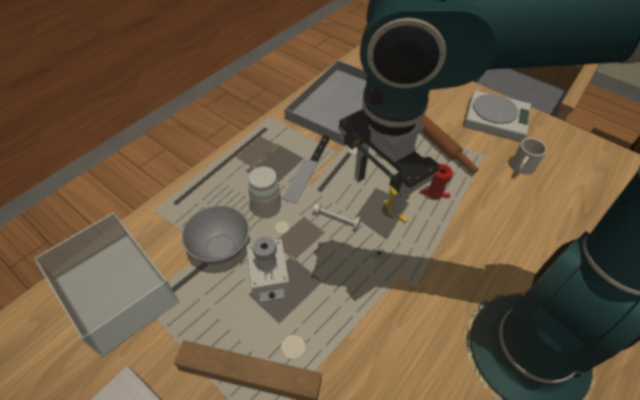

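The press stands upright in the holder at side (264,246) / top (248,203) with its grips in the slot, and the bystanders look unmoved. One numeric check remains before I hand in.

Run:
```python
from h import *
print(tri({"top":(210+188/5-.5,165+189/5-.5),"side":(225+184/4.706-.5,225+99/4.706-.5)},(.61,.22,.1)))
a=cv2.imread("pics/a_top.png").astype(int);b=cv2.imread("pics/g_t.png").astype(int)
d=(abs(a-b).max(2)>40); 
for n,(x0,y0,x1,y1) in {"bowl":(217,140,268,185),"jar":(278,147,304,180),"plunger":(308,195,328,238),"knife":(304,150,385,184),"pin":(430,178,468,282),"box":(163,206,215,294)}.items(): print(n,d[y0:y1,x0:x1].mean().round(3))
print(env.get_state()['wrist_force'])
```

```text
(array([0.61208795, 0.2208571 , 0.11280387]), array([-0.00652163, -0.0102712 ,  0.00829508,  0.00201259]))
bowl 0.0
jar 0.0
plunger 0.002
knife 0.0
pin 0.097
box 0.0
[-0.65913378  0.55617582 -0.29677296]
```

Run:
```python
from h import *
cv2.imwrite("pics/g5.png",cv2.hconcat([cv2.resize(cv2.imread(f"pics/{n}_t{'op' if n=='a' else ''}.png")[170:290,420:480],(280,560),interpolation=2) for n in("a","g")]))
```

```text
(no output)
```

View pics/g5.png

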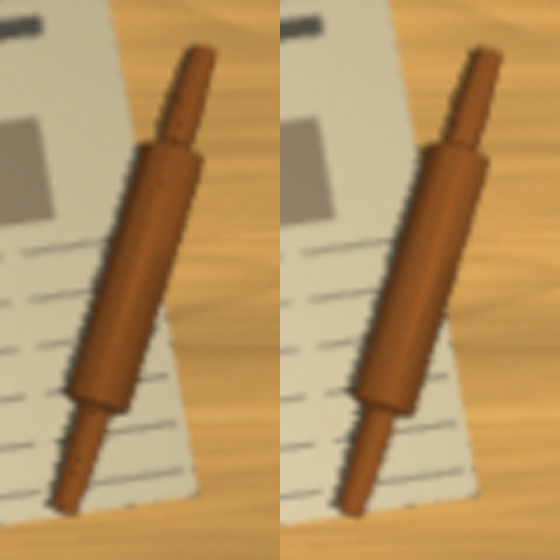

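Run:
```python
from bench import workorder
print(workorder.sign_off())
```

```text
the job is handed in; nothing more can be done
None
```

The press is standing in the holder with its lock ring tightened, and I handed the job in at about 19 s on the robot's clock; no verdict was reported.

- **Placing:** I picked the grey aluminium press by its ring and left the red and yellow ones alone. The first lowering landed on top of the block, and I felt up to about 38 N of contact (limit 50 N). I backed off, shifted about 2 mm using the side picture, and it then slid in and touched down on the well floor with about 15 N.
- **Tightening:** I re-gripped the ring centred and turned it clockwise in 5° steps. The turning torque jumped from 0.08 to 0.67 N m within one step, which is the ring seating. I then turned 7.5° more, so I estimate it is 7.5–12.5° past seating. Then I let go and moved the arm clear.

**Last checks:**
- The ring top measured 113 mm above the table, which is right for a press sitting fully home.
- The near finger grip shows in the slot in the pictures.
- The wrist force was about zero.
- Bowl, jar, plunger, knife and box are unchanged in the top picture. The spare nozzle is not confirmed, as I did not compare it.
- The rolling pin has shifted by about 1 pixel (roughly 3 mm, limit 30 mm); I do not know why.
- The camera position of the ring is 2–4 mm from my earlier estimates of the well centre. I put that down to calibration, because the barrel reached the floor without jamming.

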